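# Clip down the storage box lid

## Robot

A 7-joint arm with a two-finger parallel gripper is mounted at the origin on the work surface. World frame = base frame: x ahead of the robot, y to its left, z up, the work surface at z = 0. Lengths are in m, angles in rad, forces in N, time in s.
With the tool pointing down it reaches from about 0.4 to 0.85 m from the base axis. Payload 10.4 kg.
Tool frame: the origin (TCP) lies midway between the tips of the shut fingers; the grasp point (between the pads) lies behind it (grip_depth is the z of the grasp point in the tool frame, in m); z points along the fingers, y is the line along which they close (so a half turn about z gives the same grasp; the last joint's range is limited). The gripper opens to 85 mm and grips with 20 to 120 N. Pads are 22 mm wide; open, the fingers measure 114 mm over their backs; the gripper's body (76 mm by 85 mm) begins 54 mm behind the grasp point. The pads swing forward as they close: fully open they stand 13 mm farther back than shut.
Start: joints at [1.269, 0.332, -0.065, 1.46, 0.022, 1.35, -0.088], TCP at [0.172, -0.601, 0.198] pointing down, gripper open.
Joint ranges: [-2.6, 2.6], [-0.5, 2.12], [-1.47, 1.34], [0.16, 2.42], [-1.27, 4.41], [0.06, 2.06], [-2.6, 2.6]. Speed limits (rad/s): [2.22, 2.22, 2.79, 2.79, 3.14, 3.14, 3.14].

## Interface

Orientations are given as [roll, pitch, yaw] about the fixed x, y, z axes, in that order (R = Rz(yaw) Ry(pitch) Rx(roll)).
In Python, from workcell import move_to, move_linear, goto_joints, set_gripper, dwell, inverse_kinematics, grab_frame, Unreachable, finish_job, get_t, get_joints, get_dq, get_joint_torque, get_eef_pos, get_orientation, get_ft_force, get_wrist_torque, get_opening, get_grip_force, grip_depth gives the robot as it stands. The module is installed in compiled form; this text tells all that it offers. Calls block until the motion is done:
- move_to(position, orientation): joint-space move of the TCP to a pose.
- move_linear(position, velocity=0.15, orientation=None): straight line of the TCP; orientation=None keeps the orientation; velocity is the mean speed in m/s.
- goto_joints(angles): joint-space move.
- set_gripper(opening, grip_force=None): opening from 0.0 (shut) to 1.0 (fully open); grip_force is the grip in N (None keeps the last); returns when the fingers have stopped.
- dwell(seconds).
- inverse_kinematics(position, orientation): joint angles nearest the present ones, or None.
- grab_frame(name): name is "side" or "top"; returns a dict with "color" (480x640x3 uint8, blue, green, red), "mtx" (3x3 intrinsics, pixels), "eye" and "attitude" of the camera in the world. Camera axes: x right, y down, z forward; pixel columns grow to the right and rows downward; lengths in m; the calibration is good to about 2 mm. A picture is of the moment at which its call begins. There is no depth.
A pose or a line that the arm cannot do raises Unreachable and nothing moves.
- finish_job(): hands the job in; it is judged then, once.
Readings, each from a call of its own:
- get_t(): time.
- get_joints(): joint angles.
- get_dq(): joint speeds.
- get_joint_torque(): joint torques, N m.
- get_eef_pos(): TCP position.
- get_orientation(): TCP orientation.
- get_ft_force(): force on the tool from outside, world axes, zero at the start.
- get_wrist_torque(): the same for the moment, N m.
- get_opening(): opening from 0.0 (shut) to 1.0 (fully open).
- get_grip_force(): force on a finger pad.
Only numpy, scipy, OpenCV 4.12 (cv2) and the standard library are available. Lean on these libraries where they do the work, as an engineer would, in place of code of your own. Each camera call takes 0.05 s, during which the arm holds its last target. There are 200 camera calls.

## Task

Fasten the lid of the blue storage box on the chart table: push the white lever clip at each end of the box up and over past its centre, so that both snap down flat onto the lid. Push them gently with the fingertips, in either order; do not pinch or lift anything, keep the lid seated on the box, and do not touch the turntable or the things on it.

Things in the scene. Friction and masses are not known exactly. Their poses are not given: they have to be found in the camera images.
- box: blue plastic storage box fixed to the table, 110 (x) x 140 (y) x 80 mm high; origin at the middle of its underside, z up, y along its length towards the end with clip_a (clip_b is at the -y end).
- clip_a (a joint): white plastic lever clip at the box's +y end: 0 = open, leaning outward, 65 degrees above level; grows as it swings up, over and inward; 0.79 = centre, which it must pass; about 2.01 = shut, level and flat on the lid. A spring drives it away from centre to either rest: 0.09 N m when open (about 3 N of push square to the lever, 30 mm from the hinge), nothing at centre, 0.12 N m when shut.
- clip_a_tip (a point): outer end of that lever, on its centre line, 42 mm from the hinge. The lever is a straight tab 26 mm wide and 4 mm thick with an 8 mm round bar across its end; open, this end stands 125 mm above the table and 18 mm outward of the hinge. Moves with the lever.
- hinge_a (a point): middle of that lever's hinge pin, fixed to the box, 78 mm from the box's middle towards its +y end, 87 mm above the table. The pin runs along the box's x. The two ears holding it reach 91 mm above the table, the block below it 95 mm from the box's middle.
- clip_b (a joint): white plastic lever clip at the box's -y end: 0 = open, leaning outward, 65 degrees above level; grows as it swings up, over and inward; 0.79 = centre, which it must pass; about 2.01 = shut, level and flat on the lid. A spring drives it away from centre to either rest: 0.09 N m when open (about 3 N of push square to the lever, 30 mm from the hinge), nothing at centre, 0.12 N m when shut.
- clip_b_tip (a point): outer end of that lever, on its centre line, 42 mm from the hinge. The lever is a straight tab 26 mm wide and 4 mm thick with an 8 mm round bar across its end; open, this end stands 125 mm above the table and 18 mm outward of the hinge. Moves with the lever.
- hinge_b (a point): middle of that lever's hinge pin, fixed to the box, 78 mm from the box's middle towards its -y end, 87 mm above the table. The pin runs along the box's x. The two ears holding it reach 91 mm above the table, the block below it 95 mm from the box's middle.
- lid: loose blue lid, 114 x 142 mm, 140 g, seated in the box's mouth by a 12 mm deep plug with 2 mm play all round; origin at the middle of its rim's underside, 80 mm above the table when seated; rim 5 mm thick (top at 85 mm), with a grey grip ridge 50 x 14 mm at the middle whose top is 99 mm above the table.
- turntable: round bamboo turntable, 200 mm across, top 22 mm above the table; it stands to one side of the box and its top turns easily; origin at the middle of its underside. Not to be touched.
- pen_holder: white ceramic pen holder, 66 mm across and 85 mm high, with pens reaching 130 mm, standing on the turntable; origin at the middle of its underside. Not to be touched.
- stopwatch: orange plastic stopwatch, 54 mm across, 15 mm thick, lying on the turntable; origin at the middle of its underside. Not to be touched.
- divider: steel chart divider 115 mm long, 9 mm high, lying on the turntable; origin at the middle of its length, underside. Not to be touched.
Mind the look-alikes: they are no part of the job. Of the things that look like the lid, the smaller one is meant. There is more than one size of the box; the job needs the larger.

How it is judged:
By the outcome, as a careful person would: the job done as asked, in the order asked, and still so for the second after the job is handed in, with the robot touching nothing.
It also fails if it takes over 32 s, if anything falls off the work surface, if the arm or the gripper's body presses on something with over 40 N, if the wrist force passes 120 N, or if a joint passes its speed limit or range.

## Working session

There is one attempt and no reset: what is moved stays moved. The work goes in short steps, each a Python script; the robot and the scene stay as the last script left them, time stands still between calls to the robot, and variables do not carry over. Pictures are saved under pics/ and viewed, at most 10 in all, crops included, and the job is handed in when it is done.

```bash
mkdir -p pics; python3 - <<'E'
from workcell import *
import cv2,numpy as np
for n in("side","top"):
    f=grab_frame(n);cv2.imwrite(f"pics/{n}0.png",f["color"])
    np.savez(f"pics/{n}0.npz",**f);print(n,f["mtx"].tolist(),f["eye"],np.round(f["attitude"],4).tolist() if hasattr(f["attitude"],'__len__') else f["attitude"])
print(get_t(),get_eef_pos(),get_orientation(),grip_depth if not callable(grip_depth) else grip_depth(),get_opening())
E
```

```text
side [[520.8005114346431, 0.0, 318.30107602133177], [0.0, 520.8005114346431, 235.9661856199677], [0.0, 0.0, 1.0]] [0.02957941 0.4817801  0.68913828] [-2.2557, -0.0054, -2.3319]
top [[543.7452685944068, 0.0, 323.4538107463897], [0.0, 543.7452685944068, 235.59692148732643], [0.0, 0.0, 1.0]] [ 0.4101311  -0.01372613  1.23465949] [-2.9921, 0.0019, -1.5939]
0.1 [ 0.17188614 -0.60050207  0.19750801] [-3.14031184e+00  5.40419563e-05  2.78785172e-01] -0.0187 0.9994146383604645
```

View pics/side0.png

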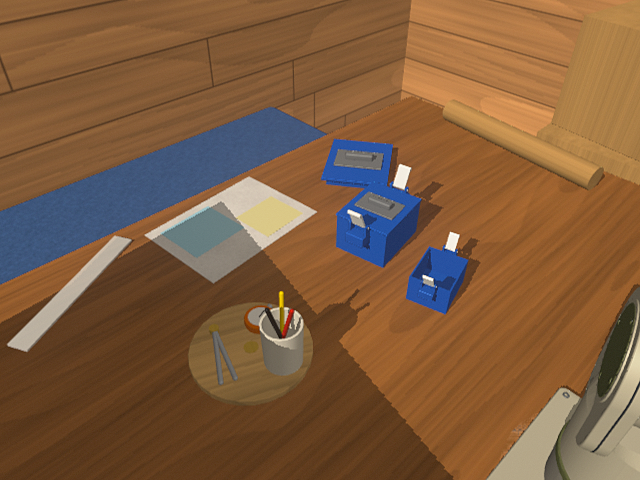

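View pics/top0.png

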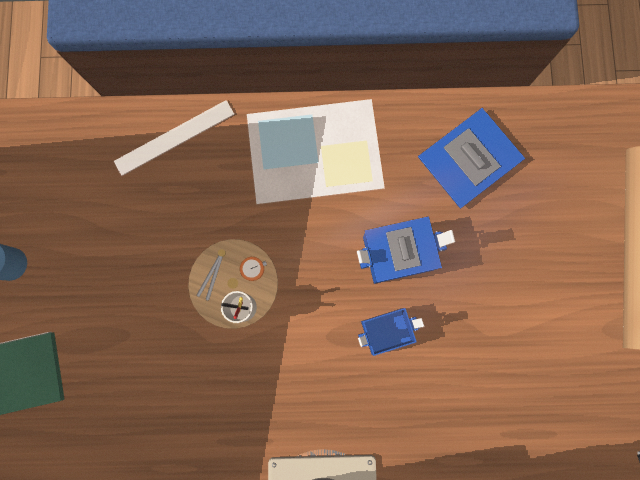

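Candidates for the box: the lidded box at top-view pixel (403,250) and the smaller open box at (388,332). Candidates for the lid: the one seated on the box at (403,250) and the larger loose lid at (472,158). I choose the lidded larger box with its smaller seated lid. Its clips are at about (363,257) and (446,239).

```bash
cat > h.py <<'E'
import numpy as np,cv2
from scipy.spatial.transform import Rotation as R
def ray(f,uv):
    d=np.linalg.inv(f["mtx"])@[*uv,1.]
    return f["eye"],R.from_euler("xyz",f["attitude"]).as_matrix()@d
def onz(f,uv,z):
    e,d=ray(f,uv);return e+d*(z-e[2])/d[2]
def proj(f,p):
    c=R.from_euler("xyz",f["attitude"]).as_matrix().T@(np.asarray(p)-f["eye"]);q=f["mtx"]@c;return q[:2]/q[2]
E
python3 - <<'E'
from h import *
rois={"top":(345,205,120,90),"side":(330,155,100,115)}
ims=[]
for n,(x,y,w,h) in rois.items():
    f=dict(np.load(f"pics/{n}0.npz"));c=f["color"][y:y+h,x:x+w]
    hsv=cv2.cvtColor(c,cv2.COLOR_BGR2HSV)
    m=cv2.inRange(hsv,(0,0,150),(179,60,255))
    N,l,s,ce=cv2.connectedComponentsWithStats(m)
    for i in range(1,N):
        if s[i,4]>25:
            r=cv2.minAreaRect(np.argwhere(l==i)[:,::-1].astype(np.float32))
            print(n,s[i,4],ce[i]+[x,y],(cv2.boxPoints(r)+[x,y]).round(1).tolist())
    b=cv2.inRange(hsv,(100,120,40),(130,255,255))
    if n=="top":
        k=max(cv2.findContours(b,0,1)[0],key=cv2.contourArea)
        bp=cv2.boxPoints(cv2.minAreaRect(k))+[x,y]
        print("lid",[onz(f,p,.085)[:2].round(4).tolist() for p in bp])
    ims.append(cv2.resize(c,(400,int(400*h/w)),interpolation=cv2.INTER_CUBIC))
H=max(i.shape[0] for i in ims)
cv2.imwrite("pics/crop.png",np.hstack([cv2.copyMakeBorder(i,0,H-i.shape[0],0,0,0) for i in ims]))
E
```

```text
top 216 [445.41203704 238.08333333] [[435.0, 234.9], [451.3, 229.0], [455.7, 241.3], [439.4, 247.2]]
top 58 [401.9137931 248.5862069] [[398.1, 238.2], [400.9, 237.5], [406.1, 258.5], [403.3, 259.2]]
top 131 [362.71755725 256.39694656] [[356.2, 250.6], [366.4, 248.4], [369.4, 261.7], [359.2, 264.0]]
top 50 [400.62 266.2 ] [[393.4, 263.0], [407.6, 259.9], [409.2, 267.1], [395.0, 270.2]]
lid [[0.5878, -0.0785], [0.6246, -0.2625], [0.5118, -0.281], [0.4761, -0.0995]]
side 288 [401.49305556 176.39930556] [[391.9, 185.3], [399.2, 163.4], [411.2, 167.4], [403.9, 189.3]]
side 149 [355.63758389 217.86577181] [[346.4, 210.9], [355.5, 205.8], [366.5, 225.6], [357.4, 230.7]]
```

View pics/crop.png

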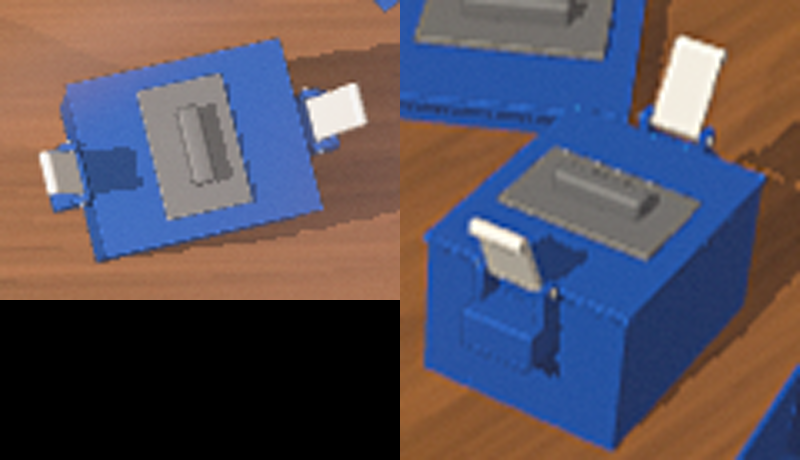

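The crop shows the seated lid with the grip ridge. The tall white lever at the world -y end has its tip at top px (453,235). The lever at the +y end has its tip at (358,257).

```bash
python3 - <<'E'
from h import *
f=dict(np.load("pics/top0.npz"));s=dict(np.load("pics/side0.npz"))
L=onz(f,(357.7,257.3),.126);Rr=onz(f,(453.5,235.2),.126)
print("tips",L,Rr,np.linalg.norm(L-Rr),"mid",(L+Rr)/2,"ang",np.arctan2(*(L-Rr)[1::-1]))
c=lambda x,y:(345+x*.3-.35,205+y*.3-.35)
print("ridge",onz(f,c(203,145),.099))
P=[onz(f,c(*p),.085) for p in((65,85),(283,38),(324,210),(98,262))];print(np.round(P,4),np.mean(P,0))
print("patch",np.mean([onz(f,c(*p),.087) for p in((137,92),(222,73),(253,202),(170,219))],0))
for a,b in(((357.7,257.3),(351,208.3)),((453.5,235.2),(405.2,165.4))):
    e1,d1=ray(f,a);e2,d2=ray(s,b);t=np.linalg.lstsq(np.c_[d1,-d2],e2-e1,rcond=None)[0]
    print("tri",e1+d1*t[0],e2+d2*t[1])
E
```

```text
tips [ 0.53047003 -0.08456545  0.126     ] [ 0.571637   -0.28343631  0.126     ] 0.2030870179355386 mid [ 0.55105352 -0.18400088  0.126     ] ang 1.7749168622238976
ridge [ 0.55039929 -0.18756562  0.099     ]
[[ 0.593  -0.1029  0.085 ]
 [ 0.6204 -0.2444  0.085 ]
 [ 0.5087 -0.2647  0.085 ]
 [ 0.4791 -0.1199  0.085 ]] [ 0.55030833 -0.18296524  0.085     ]
patch [ 0.55125291 -0.18455191  0.087     ]
tri [ 0.52908081 -0.08374766  0.13879863] [ 0.53182496 -0.08144807  0.13894955]
tri [ 0.57169024 -0.28352521  0.12563454] [ 0.57062525 -0.28430229  0.12566844]
```

```bash
cat >> h.py <<'E'
C=np.array([.551,-.1845]);A=1.77;U=np.array([np.cos(A),np.sin(A)])
def P(u,z): return [*(C+u*U),z]
YAW=A-np.pi   # tool y along box x -> finger flats lead
E
python3 - <<'E'
from h import *
from workcell import *
j0=get_joints();best=min((q for q in((np.pi,0,y) for y in(A-np.pi/2+np.pi/2,A-np.pi)) if inverse_kinematics(P(-.135,.2),q) is not None),key=lambda q:np.abs(np.array(inverse_kinematics(P(-.135,.2),q))-j0).max())
print(best,inverse_kinematics(P(-.135,.2),best))
set_gripper(0.0)
move_to(P(-.135,.2),best)
move_linear(P(-.135,.107),.12)
print(get_t(),get_ft_force(),get_opening(),get_eef_pos())
f=grab_frame("side");cv2.imwrite("pics/s1.png",f["color"])
E
```

```text
(3.141592653589793, 0, 1.77) [ 0.81061408  0.45833122 -0.53437306  1.33548911  0.23035955  1.40889349
  0.48410526]
3.5917 [-0.29670942 -0.43463191  0.34762373] 0.003119671456180704 [ 0.57824038 -0.31703835  0.10792104]
```

View pics/s1.png

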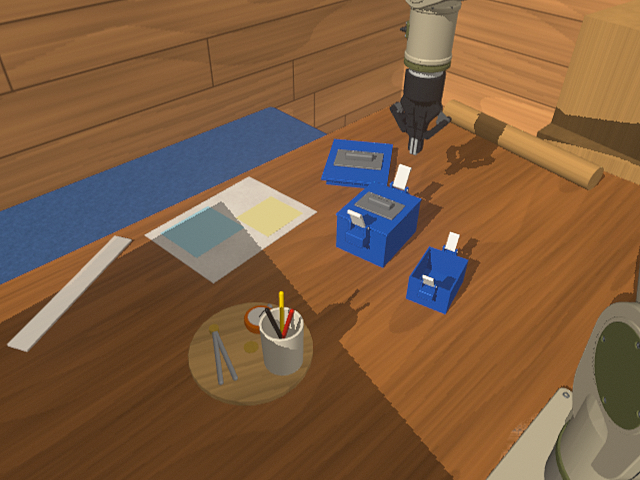

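The fingertips, at (415,150), stand outward of the -y lever at (402,175), with nothing touched. I sweep it next.

```bash
python3 - <<'E'
from h import *
from workcell import *
for u in(-.105,-.09,-.078,-.066):
    move_linear(P(u,.107),.05);print(u,get_t(),np.round(get_ft_force(),2))
move_linear(P(-.066,.17),.1);print(get_t(),np.round(get_ft_force(),2))
for n in("side","top"):
    f=grab_frame(n);cv2.imwrite(f"pics/{n}2.png",f["color"])
a,b=cv2.imread("pics/side2.png")[100:300,280:480],cv2.imread("pics/top2.png")[160:360,300:500]
cv2.imwrite("pics/c2.png",cv2.resize(np.hstack([a,b]),(800,400)))
E
```

```text
-0.105 4.3917 [-1.01 -0.26 -0.29]
-0.09 4.8417 [-0.73 -0.02  0.33]
-0.078 5.2333 [-0.12 -0.87  0.06]
-0.066 5.625 [-0.09 -0.35 -0.4 ]
6.4083 [-0.18  1.14 -1.52]
```

View pics/c2.png

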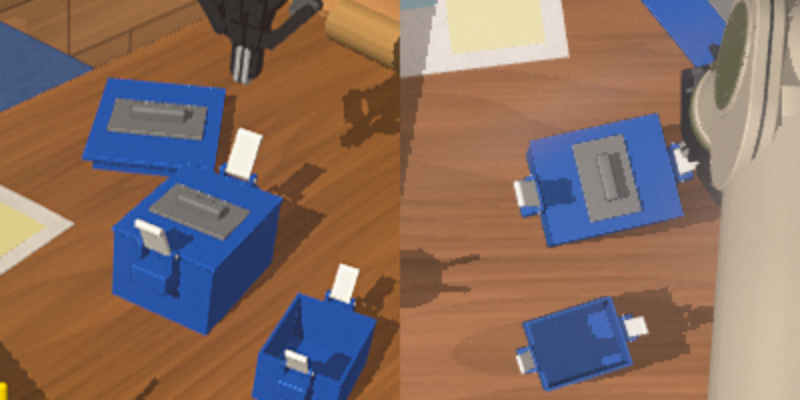

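The lever still stands open. The arm lifted without touching it, so I compare the reported TCP with the image.

```bash
python3 - <<'E'
from h import *
from workcell import *
s=dict(np.load("pics/side0.npz"));t=dict(np.load("pics/top0.npz"))
p=get_eef_pos();print(p,get_orientation(),P(-.066,.17),get_joints())
print(proj(s,p),proj(t,p),"first",proj(s,[.57824,-.31704,.10792]),"want clip tip",proj(s,P(-.098,.126)))
E
```

```text
[ 0.56359815 -0.24904532  0.16907895] [-3.14042236e+00 -8.68083673e-04  1.77002876e+00] [np.float64(0.5640606617642012), np.float64(-0.249194815204011), 0.17] [ 0.78185796  0.38666752 -0.56686922  1.50050705  0.21046706  1.31716633
  0.39453197]
[399.04192668 154.20098305] [441.48702357 236.35917182] first [411.26502369 165.64957513] want clip tip [404.14860884 165.96255723]
```

```bash
python3 - <<'E'
from h import *
s=dict(np.load("pics/side0.npz"))
for dz in(0,.01,.02,.025,.03,.04): print(dz,proj(s,[.5636,-.2490,.1691+dz]).round(1),proj(s,[.57824,-.31704,.10792+dz]).round(1))
a=cv2.imread("pics/side2.png")[110:170,360:440];b=cv2.imread("pics/s1.png")[110:170,370:450]
cv2.imwrite("pics/c3.png",cv2.resize(np.hstack([a,b]),(800,300),interpolation=cv2.INTER_CUBIC))
E
```

```text
0 [399.  154.2] [411.3 165.6]
0.01 [399.6 149.7] [411.8 161.6]
0.02 [400.1 145.2] [412.4 157.4]
0.025 [400.4 142.9] [412.7 155.3]
0.03 [400.6 140.6] [413.  153.3]
0.04 [401.2 135.9] [413.6 149. ]
```

View pics/c3.png

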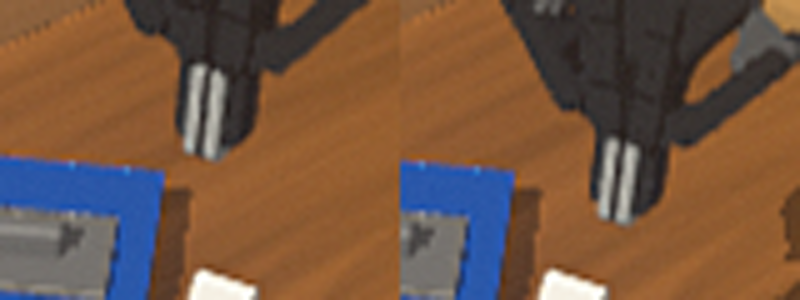

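Both views put the real fingertips about 28 mm above the reported TCP: seen at (413,154) and (401,141), against projections at (411,166) and (399,154). The sweep therefore passed over the lever. I will repeat it lower, in small force-guarded steps, expecting contact near u = -0.111.

```bash
cat >> h.py <<'E'
def sweep(us,z,sg,lim=7):
    from workcell import move_linear,get_ft_force,get_t,dwell
    f0=np.array(get_ft_force());out=[]
    for u in us:
        move_linear(P(sg*u,z),.04);F=np.array(get_ft_force())-f0
        out.append((round(u*1e3),round(float(F[:2]@U)*sg,1),round(float(F[2]),1)))
        if np.linalg.norm(F)>lim: print("STOP");break
    print(out,get_t())
E
python3 - <<'E'
from h import *
from workcell import *
o=[np.pi,0,A]
move_linear(P(-.135,.17),.2);move_linear(P(-.135,.084),.12)
f=grab_frame("side");cv2.imwrite("pics/s4.png",f["color"])
sweep(np.arange(.122,.094,-.004),.084,-1)
f=grab_frame("side");cv2.imwrite("pics/s5.png",f["color"])
a,b=[cv2.imread(p)[120:270,320:470] for p in("pics/s4.png","pics/s5.png")]
cv2.imwrite("pics/c5.png",cv2.resize(np.hstack([a,b]),(800,400),interpolation=cv2.INTER_CUBIC))
E
```

```text
[(122, 2.5, 0.5), (118, 0.7, -0.4), (114, 0.9, 0.3), (110, 5.2, 0.9), (106, 4.9, 1.8), (102, 4.3, 1.2), (98, 2.4, -0.4)] 9.8917
```

View pics/c5.png

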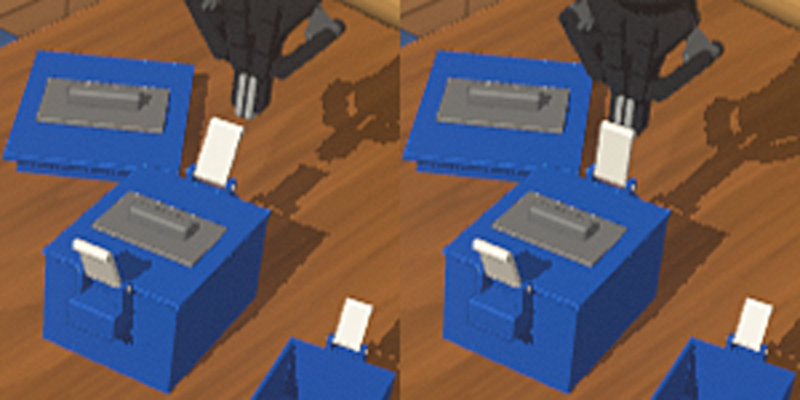

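The lever was touched at u of about -0.110, as predicted, and is swinging up with about 4 N. I continue past centre.

```bash
python3 - <<'E'
from h import *
from workcell import *
sweep([.09,.082,.074,.068,.062,.056],.084,-1,12)
move_linear(P(-.062,.15),.15)
move_linear(P(.135,.15),.2)
f=grab_frame("side");cv2.imwrite("pics/s6.png",f["color"]);print(get_t())
cv2.imwrite("pics/c6.png",cv2.resize(f["color"][100:300,280:480],(600,600),interpolation=cv2.INTER_CUBIC))
E
```

```text
[(90, -1.1, 0.0), (82, -1.9, 0.4), (74, -1.6, 0.5), (68, -1.3, 1.0), (62, -1.8, 0.1), (56, -1.8, 0.6)] 11.8917
13.6667
```

View pics/c6.png

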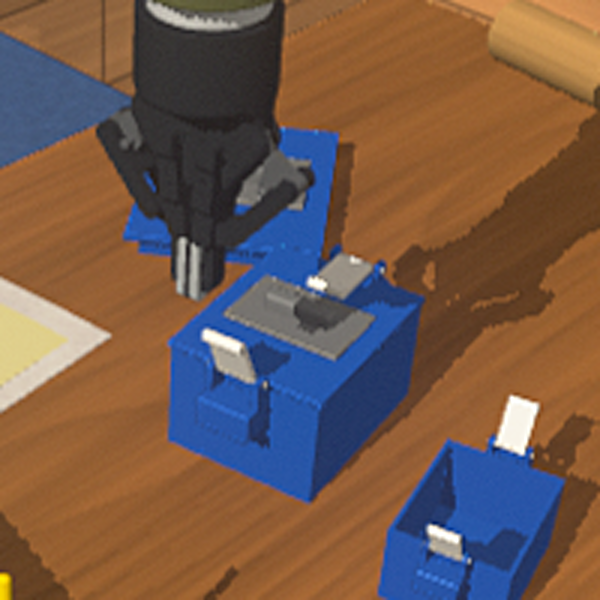

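The -y lever lies flat on the lid, with its end at crop (318,283). The fingertips, at (193,297), are outside the +y clip, so I do the second clip.

```bash
python3 - <<'E'
from h import *
from workcell import *
s=dict(np.load("pics/side0.npz"));p=get_eef_pos();print(p,proj(s,np.array(p)+[0,0,.028]),"seen 344.3,199")
move_linear(P(.135,.084),.12)
sweep([.122,.116,.11,.104,.098,.09,.082,.074,.068,.062,.056],.084,1,9)
move_linear(P(.062,.2),.15);move_linear(P(.16,.22),.2)
f=grab_frame("side");g=grab_frame("top");print(get_t())
cv2.imwrite("pics/c7.png",cv2.resize(np.hstack([f["color"][100:300,280:480],g["color"][160:360,300:500]]),(800,400),interpolation=cv2.INTER_CUBIC))
E
```

```text
[ 0.52435449 -0.05361225  0.14977532] [343.92501433 198.38733191] seen 344.3,199
[(122, 1.0, 0.0), (116, 1.2, 0.3), (110, 2.8, 0.4), (104, 2.2, 0.4), (98, 2.5, -0.0), (90, 1.4, 0.6), (82, 0.3, 0.1), (74, 0.6, 0.5), (68, 1.2, 0.9), (62, 0.7, -0.9), (56, 0.9, 0.3)] 17.9917
19.6667
```

View pics/c7.png

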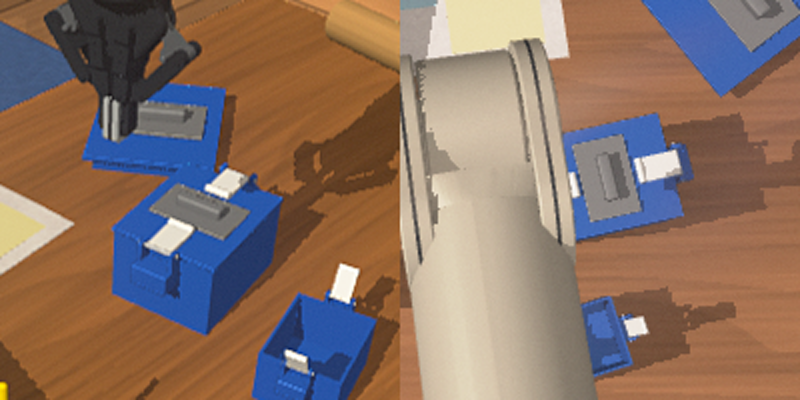

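Both levers lie flat on the lid, at side crop (168,236) and (228,182). The lid is seated and the arm is clear.

```bash
python3 -c "
from workcell import *
print(finish_job(),get_t())"
```

```text
the job is handed in; nothing more can be done
the job is handed in; nothing more can be done
```

Both clips are pushed past centre and lie flat on the seated lid in the last pictures; the turntable was not touched, and I handed the job in at about 20 s of the 32 s allowed.

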